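# Clip a glass sample into the viewing stand

### The job

Press the long bar of the viewing stand's spring clip down with one fingertip and keep it down while your other fingertip pushes the glass slide along its channel, under the raised jaw, until it is right up against the end stop. Then let the bar up so that the jaw holds the slide there, and move clear. Do not lift or tip the slide out of its channel, and leave the globe, the lamp socket and the red bar alone.

Things in the scene. Friction and masses are not known exactly. Their poses are not given: they have to be found in the camera images.
- stand: Fixed grey stand, base 195 x 155 x 10 mm. Origin on the table under the deck's middle line; x = push direction, y = from channel to clip bar, z up. Aluminium deck, top at z 30 mm, x -70 to 110 mm; on it a channel 43 mm wide (y -21.5 to 21.5) between rails 3 mm high. Dark end stop 12 mm high across it from x 102 mm. Bearing blocks at x -60 and 82, y 28 to 41, 46 mm high.
- home (a point): Point on the deck, in the channel, at x = 72 mm, y = 0, z = 30 mm of the stand, axes as the stand's: the slide's origin lies here when the slide is up against the end stop.
- slide: Loose flat slide lying in the channel: black frame 60 mm long (its x), 40 mm wide, 6 mm thick, small green glass pane in its front half, 60 g. Origin at the centre of its underside, x axis towards the end stop. On its back edge stands a tab 30 mm wide, 5 mm thick, its top 19 mm above the underside: push on its rear face.
- slide_tab (a point): Middle of the top rear edge of the slide's tab: 30 mm behind the slide's origin, 19 mm above its underside.
- clip (a joint): Angle of the steel spring clip, rad, a rocker on a shaft along the stand's x at y 34, z 39 mm. 0: at rest, bar up, jaw foot 1.5 mm above the deck, blocking the slide. Grows as the bar is pressed, level at 0.32, stop at 0.38. Spring: 3 N on the bar's middle starts it, 8 N holds it fully down. Jaw clears the slide from about 0.17; resting on the slide it reads about 0.12.
- clip_bar (a point): Middle of the top of the clip's bar, at the stand's x -10, y about 62 mm. The bar is a steel plate 110 mm long (stand x -65 to 45 mm), 38 mm wide (y 44 to 82), 4 mm thick; a fingertip can slide along it. Top's middle 44 mm above the table at rest (sloping up outward 0.32 rad), 35 mm when level, 33 mm when fully pressed.
- clip_jaw (a point): Underside of the foot of the clip's jaw, which hangs over the channel at the stand's x = 60 to 72 mm, y = -10 to 0 mm; the jaw's arm, 12 mm wide, runs from there to the shaft.
- globe: Bystander: white lamp globe with a brass collar on top, 114 mm across, 106 mm tall, loose on the table. Origin at the centre of its underside.
- socket: Bystander: small stepped brass lamp socket, 34 mm across, 48 mm tall, loose on the table. Origin at the centre of its underside.
- bar: Bystander: red plastic bar 90 x 20 x 12 mm lying loose on the table. Origin at the centre of its underside.
There are look-alikes about, which are no part of the job. There is more than one size of the slide; the job needs the middle-sized.

How it is judged:
By the outcome, as a careful person would: the job done as asked, in the order asked, and still so for the second after the job is handed in, with the robot touching nothing.
It also fails if it takes over 51 s, if anything falls off the work surface, if the arm or the gripper's body presses on something with over 40 N, if the wrist force passes 120 N, or if a joint passes its speed limit or range.

### The arm

A 6-joint arm with a two-finger parallel gripper is mounted at the origin on the work surface. World frame = base frame: x ahead of the robot, y to its left, z up, the work surface at z = 0. Lengths are in mm, angles in rad, forces in N, time in s.
With the tool pointing down it reaches from about 350 to 975 mm from the base axis. Payload 7.1 kg.
Tool frame: the origin (TCP) lies on the front face of the gripper's body, between the roots of the fingers; the fingertips stand 80 mm ahead of it and the grasp point (between the pads) lies 61 mm ahead of it (env.tips_ahead is the distance from the TCP to the fingertips, in mm); z points along the fingers, y is the direction in which the jaws open and shut (so a half turn about z gives the same grasp; the last joint's range is limited). The gripper opens to 88 mm and grips with 3 to 60 N. Pads are 20 mm wide; open, the fingers measure 115 mm over their backs; the gripper's body (75 mm by 178 mm) begins 61 mm behind the grasp point.
Start: joints at [1.299, 0.423, 1.63, -0, 1.089, -0.019], TCP at [156.291, 605.127, 302.675] pointing down, gripper open.
Joint ranges: [-3, 3], [-0.9, 2.11], [0.09, 2.58], [-1.31, 4.45], [0.11, 2.69], [-2.54, 2.54]. Speed limits (rad/s): [2.39, 2.39, 3.01, 3.14, 3.14, 3.14].

### API

Orientations are given as a unit quaternion [x, y, z, w].
In Python, from station import env, set_gripper, viewer, workorder gives the robot as it stands. Calls block until the motion is done:
- env.reach(position, orientation): joint-space move of the TCP to a pose.
- env.move_l(position, rot=None, rate=150, f_stop=None): straight line of the TCP; rot=None keeps the orientation; rate is the mean speed in mm/s. With f_stop (N) it stops when the force on the tool has changed by that much, and returns True; else False.
- env.move_joints(angles): joint-space move.
- set_gripper(opening): finger opening in mm; the grip force is fixed at half the most; returns when the fingers have stopped.
- env.hold(seconds).
- env.ik(position, orientation): joint angles nearest the present ones, or None.
- env.read_state(): the state.
- viewer.camera(name): name is "scene" or "top"; returns the picture (420x560x3 uint8, blue, green, red); there is no depth.
- viewer.camera_params(name): a dict with "fx", "fy", "cx", "cy" (pixels), "dist" ([k1, k2, p1, p2, k3] as OpenCV has them; the pictures are not rectified), "pose" (4x4, takes a point from camera to world coordinates). Camera axes: x right, y up, looking along -z (the intrinsics and any distortion apply to the point x, -y, -z); pixel columns grow to the right and rows downward; lengths in mm; the calibration is good to about 2 mm. A picture is of the moment at which its call begins. camera_params takes no time and is no camera call.
A pose or a line that the arm cannot do raises env.IKError and nothing moves.
- workorder.sign_off(): hands the job in, once; it reports no verdict.
The state is a dict: "time_s": time; "qpos": joint angles; "dq": joint speeds; "tau": joint torques, N m; "tool_pos": TCP position; "orientation": TCP orientation; "force": force on the tool from outside, world axes, zero at the start; "wrist_torque": the same for the moment, N m; "width": finger opening in mm.
Only numpy, scipy, OpenCV 4.12 (cv2) and the standard library are available. Lean on these libraries where they do the work, as an engineer would, in place of code of your own. Each camera call takes 0.05 s, during which the arm holds its last target.

## Working session

There is one attempt and no reset: what is moved stays moved. The work goes in short steps, each a Python script; the robot and the scene stay as the last script left them, time stands still between calls to the robot, and variables do not carry over. Pictures are saved under pics/ and viewed, and the job is handed in when it is done.

```bash
ls; mkdir -p pics; python3 - <<'E'
from station import env, set_gripper, viewer, workorder
import cv2
for n in("scene","top"):
    im=viewer.camera(n); cv2.imwrite(f"pics/{n}0.png",im)
    print(n,viewer.camera_params(n))
print(env.read_state())
E
```

```text
pics
scene {'fx': 406.65380535238256, 'fy': 406.65380535238256, 'cx': 283.33618147849234, 'cy': 204.7919261886295, 'dist': array([-0.02944155,  0.        ,  0.        ,  0.        ,  0.        ]), 'pose': array([[ 8.98487108e-01, -2.42309089e-01,  3.66069968e-01,
         8.19639784e+02],
       [ 4.38976278e-01,  4.87248498e-01, -7.54909748e-01,
        -4.98445866e+02],
       [ 4.55445102e-03,  8.38972709e-01,  5.44154436e-01,
         4.74847040e+02],
       [ 0.00000000e+00,  0.00000000e+00,  0.00000000e+00,
         1.00000000e+00]])}
top {'fx': 484.07280548278874, 'fy': 484.07280548278874, 'cx': 272.3094548774382, 'cy': 213.65731146124955, 'dist': array([-0.16722744,  0.        ,  0.        ,  0.        ,  0.        ]), 'pose': array([[ 1.36338346e-02,  9.82267731e-01, -1.86987226e-01,
         3.43200337e+02],
       [-9.99545997e-01,  1.84134949e-02,  2.38483513e-02,
         5.06945946e+01],
       [ 2.68685543e-02,  1.86577189e-01,  9.82072825e-01,
         1.06847796e+03],
       [ 0.00000000e+00,  0.00000000e+00,  0.00000000e+00,
         1.00000000e+00]])}
{'time_s': 0.1, 'qpos': array([ 1.29899062e+00,  4.23726586e-01,  1.63059825e+00, -1.86112253e-05,
        1.08859247e+00, -1.89918520e-02]), 'dq': array([-0.00074387, -0.00125991, -0.0026306 ,  0.00010611,  0.0010486 ,
        0.00014472]), 'tau': array([-2.25661229e-04, -5.45620930e+01, -2.74325556e+01,  6.45540236e-02,
        1.88567396e-02, -1.88796929e-05]), 'tool_pos': array([156.20112194, 604.76793972, 302.00900279]), 'orientation': array([ 1.26066248e-01,  9.92021604e-01, -6.56532361e-04, -8.78078635e-05]), 'force': array([ 0.15405466, -0.42508897,  0.28630624]), 'wrist_torque': array([-0.017292  , -0.00301238, -0.03148201]), 'width': 87.94137000539534}
```

View pics/scene0.png

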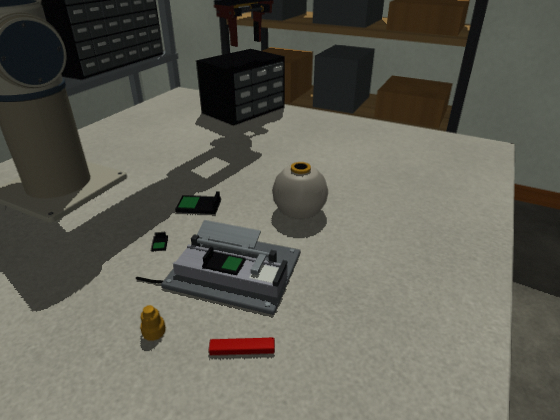

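View pics/top0.png

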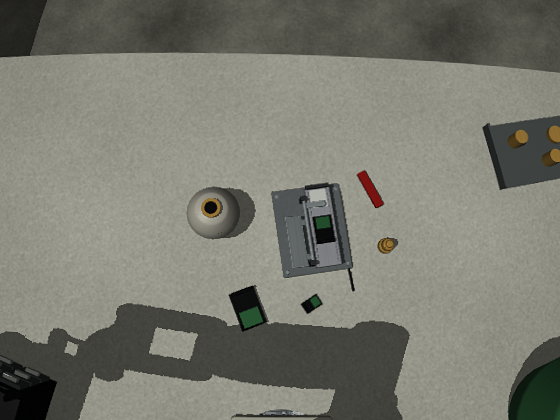

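The slide candidates are the large one at top (248,308), the small one at (312,303), and the one in the channel at (323,228). I'll check their sizes in an enlarged crop.

```bash
python3 - <<'E'
import cv2
t=cv2.imread("pics/top0.png")
c=cv2.resize(t[172:287,262:362],None,fx=5.2,fy=5.2,interpolation=cv2.INTER_CUBIC);cv2.imwrite("pics/topc.png",c)
t=cv2.imread("pics/scene0.png")
c=cv2.resize(t[185:315,130:310],None,fx=4.4,fy=4.4,interpolation=cv2.INTER_CUBIC);cv2.imwrite("pics/scenec.png",c)
E
```

```text
(no output)
```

View pics/topc.png

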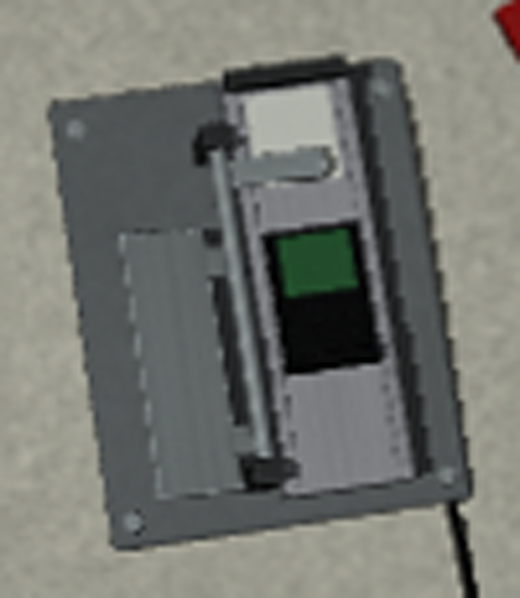

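View pics/scenec.png

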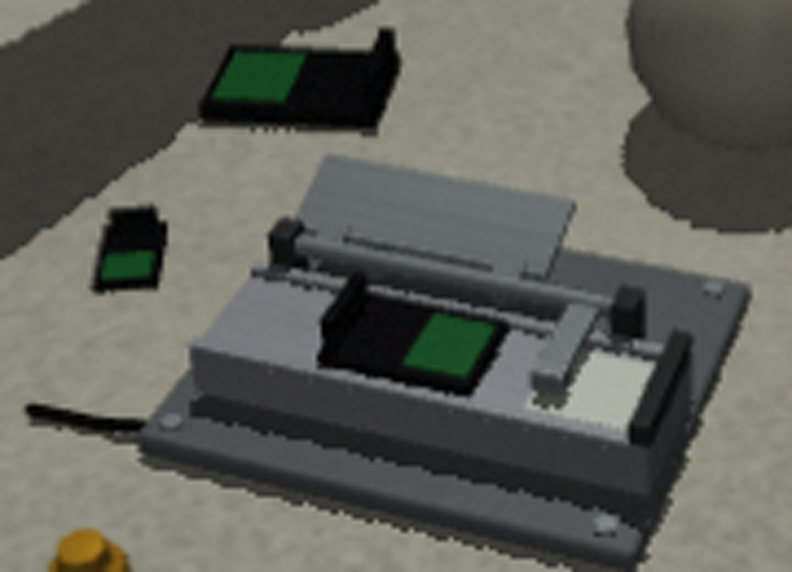

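In the enlarged crop, the channel slide (top (323,228)) lies between the large and small look-alikes in size. I'll fit the stand pose from both views.

```bash
cat > h.py <<'E'
import numpy as np, cv2
from station import env, set_gripper, viewer, workorder
def proj(n,P):
    p=viewer.camera_params(n);T=p["pose"];P=np.atleast_2d(P).astype(float)
    c=(P-T[:3,3])@T[:3,:3]; c=c*[1,-1,-1]
    K=np.array([[p["fx"],0,p["cx"]],[0,p["fy"],p["cy"]],[0,0,1]])
    return cv2.projectPoints(c,np.zeros(3),np.zeros(3),K,p["dist"])[0][:,0]
def back(n,uv,z):
    p=viewer.camera_params(n);T=p["pose"]
    K=np.array([[p["fx"],0,p["cx"]],[0,p["fy"],p["cy"]],[0,0,1]])
    q=cv2.undistortPoints(np.array([[uv]],float),K,p["dist"])[0,0]
    d=T[:3,:3]@np.array([q[0],-q[1],-1]);o=T[:3,3]
    return o+d*(z-o[2])/d[2]
E
cat > fit.py <<'E'
from h import *
from scipy.optimize import least_squares
T=lambda u,v:((u+.5)/5.2-.5+262,(v+.5)/5.2-.5+172)
S=lambda u,v:((u+.5)/4.4-.5+130,(v+.5)/4.4-.5+185)
# x: X Y yaw bcx bcy s dxT dyT dxS dyS
def model(x):
    b=lambda sx,sy:(x[3]+sx*97.5,x[4]+sy*77.5,10)
    bo=lambda X:(X,80,50); bi=lambda X:(X,44,38)
    s=x[5]
    return [("top",T(52,102),b(1,1)),("top",T(400,62),b(1,-1)),("top",T(470,495),b(-1,-1)),("top",T(113,546),b(-1,1)),
    ("top",T(120,233),bo(45)),("top",T(157,497),bo(-65)),("top",T(205,232),bi(45)),
    ("top",T(265,236),(s+30,20,36)),("top",T(357,224),(s+30,-20,36)),
    ("scene",S(750,288),b(1,1)),("scene",S(140,437),b(-1,-1)),("scene",S(640,548),b(1,-1)),
    ("scene",S(328,156),bo(-65)),("scene",S(576,203),bo(45)),("scene",S(549,275),bi(45)),
    ("scene",S(474,383),(s+30,-20,36)),("scene",S(508,325),(s+30,20,36)),
    ("scene",S(347,278),(s-30,15,49)),("scene",S(322,308),(s-30,-15,49)),
    ("scene",S(285,228),(-60,34.5,46)),("scene",S(628,295),(82,34.5,46)),("top",T(218,135),(82,34.5,46)),("top",T(270,466),(-60,34.5,46))]
def res(x):
    r=[]
    c,s=np.cos(x[2]),np.sin(x[2])
    for n,uv,p in model(x):
        w=[x[0]+c*p[0]-s*p[1],x[1]+s*p[0]+c*p[1],p[2]]
        o=x[6:8] if n=="top" else x[8:10]
        r.append(proj(n,w)[0]+o-uv)
    return np.r_[np.concatenate(r),np.array(x[6:10])*1.0]
x0=[520,-40,0.1,10,20,0,0,0,0,0]
R=least_squares(res,x0,loss="soft_l1")
print(np.round(R.x,3)); r=res(R.x)[:-4].reshape(-1,2)
for (n,uv,p),e in zip(model(R.x),r): print(n,np.round(p,1),np.round(e,1))
E
python3 fit.py
```

```text
Traceback (most recent call last):
  File "fit.py", line 27, in <module>
    R=least_squares(res,x0,loss="soft_l1")
  File "fit.py", line 24, in res
    r.append(proj(n,w)[0]+o-uv)
             ~~~~^^^^^
  File "h.py", line 4, in proj
    p=viewer.camera_params(n);T=p["pose"];P=np.atleast_2d(P).astype(float)
ValueError: time passes only in moves, steps and waits
```

```bash
sed -i 's/viewer.camera_params(n)/PRM[n]/; 2a PRM={n:viewer.camera_params(n) for n in("scene","top")}' h.py; python3 fit.py; python3 -c "
from h import *; print(env.read_state()['time_s'])"
```

```text
[ 5.01094e+02 -8.52400e+01  1.57000e-01  1.69640e+01  2.26260e+01
  8.74000e+00  8.96000e-01  8.11000e-01  4.14000e-01  5.74000e-01]
top [114.5 100.1  10. ] [-1.  -0.3]
top [114.5 -54.9  10. ] [-0.4 -1.6]
top [-80.5 -54.9  10. ] [0.7 0.2]
top [-80.5 100.1  10. ] [-0.   0.6]
top [45 80 50] [0.2 0.1]
top [-65  80  50] [0.8 0.2]
top [45 44 38] [-0.  -0.9]
top [38.7 20.  36. ] [-0.3 -0.2]
top [ 38.7 -20.   36. ] [-0.  -0.4]
scene [114.5 100.1  10. ] [ 1.3 -1.4]
scene [-80.5 -54.9  10. ] [-1.  -0.4]
scene [114.5 -54.9  10. ] [-0.4  1.8]
scene [-65  80  50] [-0.3 -0.6]
scene [45 80 50] [ 0.3 -0.4]
scene [45 44 38] [-0.6  0.9]
scene [ 38.7 -20.   36. ] [-1.5  1. ]
scene [38.7 20.  36. ] [ 0.1 -1.5]
scene [-21.3  15.   49. ] [ 1.7 -2. ]
scene [-21.3 -15.   49. ] [-0.7  2.4]
scene [-60.   34.5  46. ] [ 0.6 -0.2]
scene [82.  34.5 46. ] [0.3 0.3]
top [82.  34.5 46. ] [-0.5 -0.1]
top [-60.   34.5  46. ] [-0.3  1. ]
0.1
```

```bash
cat > ov.py <<'E'
from h import *
import sys
X,Y,A=501.09,-85.24,.157
def W(p):
    p=np.atleast_2d(p).astype(float);c,s=np.cos(A),np.sin(A)
    return np.c_[X+c*p[:,0]-s*p[:,1],Y+s*p[:,0]+c*p[:,1],p[:,2]]
def draw(im,n,segs,off,sc,o=(0,0)):
    x0,y0,x1,y1=off
    c=cv2.resize(im[y0:y1,x0:x1],None,fx=sc,fy=sc,interpolation=cv2.INTER_CUBIC)
    for s,col in segs:
        q=(proj(n,W(s))+o-[x0,y0]+.5)*sc-.5
        cv2.polylines(c,[np.int32(np.round(q))],True,col,1)
    return c
def rect(x0,x1,y0,y1,z): return [(x0,y0,z),(x1,y0,z),(x1,y1,z),(x0,y1,z)]
def segs(s=8.74):
    return [(rect(17-97.5,17+97.5,22.6-77.5,22.6+77.5,10),(0,255,255)),
    (rect(-70,102,-21.5,21.5,30),(255,0,255)),(rect(s-30,s+30,-20,20,36),(0,0,255)),(rect(s-30,s-25,-15,15,49),(0,128,255)),
    ([(-65,44,38),(45,44,38),(45,80,50),(-65,80,50)],(255,255,0)),(rect(60,72,-10,0,31.5),(0,255,0)),(rect(102,110,-21.5,21.5,42),(255,100,0))]
if __name__=="__main__":
    cv2.imwrite("pics/ovt.png",draw(cv2.imread("pics/top0.png"),"top",segs(),(262,172,362,287),5.2))
    cv2.imwrite("pics/ovs.png",draw(cv2.imread("pics/scene0.png"),"scene",segs(),(130,185,310,315),4.4))
E
python3 ov.py
```

```text
(no output)
```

View pics/ovt.png

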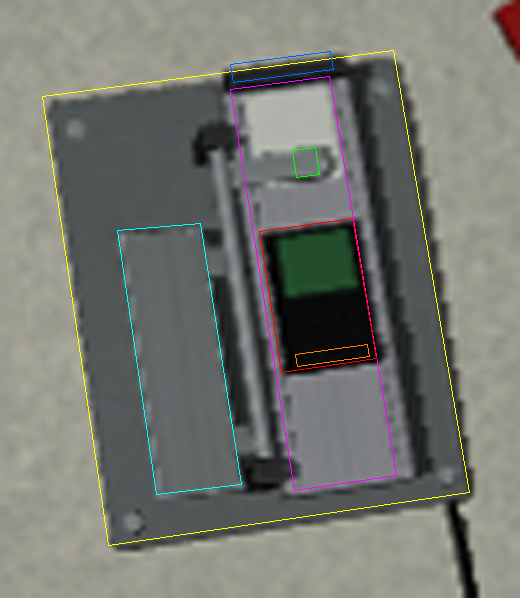

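View pics/ovs.png

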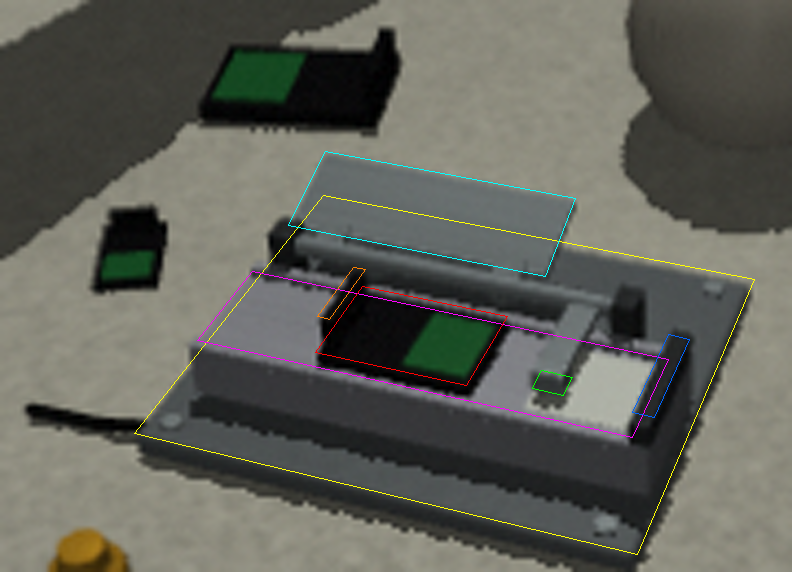

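```bash
cat > m.py <<'E'
from ov import *
YC=31.
def Q(): f=np.pi/2+A/2; return [np.cos(f),np.sin(f),0,0]
def P(xc,tipz,yc=YC): return list(W((xc,yc,tipz+80))[0])   # xc = pad centre in stand x
def loc():
    s=env.read_state();p=np.array(s["tool_pos"])-[X,Y,80];c,sn=np.cos(A),np.sin(A)
    f=s["force"]
    R=lambda v:np.round([c*v[0]+sn*v[1],-sn*v[0]+c*v[1],v[2]],2)
    return round(s["time_s"],2),R(p),R(f),round(s["width"],1)
def snap(tag):
    cv2.imwrite(f"pics/{tag}t.png",cv2.resize(viewer.camera("top")[152:307,232:392],None,fx=3.75,fy=3.75,interpolation=cv2.INTER_CUBIC))
    cv2.imwrite(f"pics/{tag}s.png",cv2.resize(viewer.camera("scene")[155:320,130:330],None,fx=3.6,fy=3.6,interpolation=cv2.INTER_CUBIC))
E
python3 - <<'E'
from m import *
env.reach(P(-42,120),Q()); set_gripper(48.5); print(loc())
env.move_l(P(-42,58)); print(loc()); snap("a")
E
```

```text
(3.48, array([-42.01,  30.97, 120.  ]), array([ 0.33, -0.17,  0.48]), 48.1)
(4.05, array([-41.9 ,  30.95,  58.07]), array([-0.26, -0.62,  0.51]), 48.3)
```

View pics/as.png

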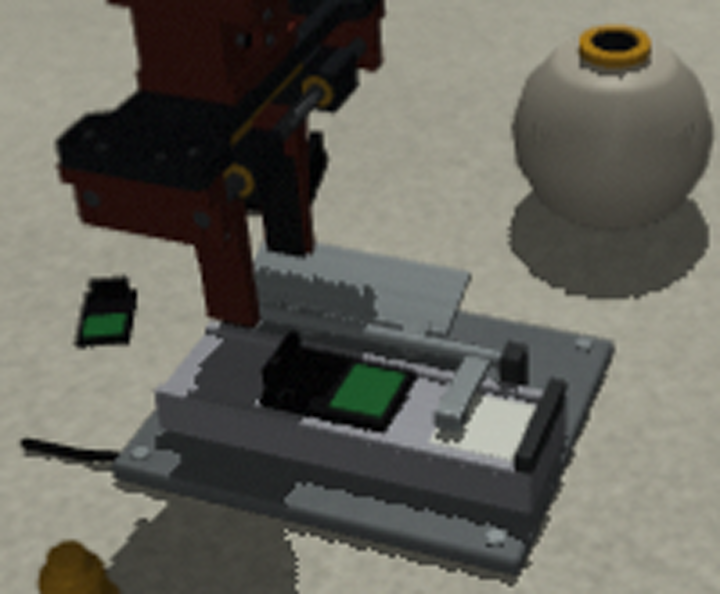

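View pics/at.png

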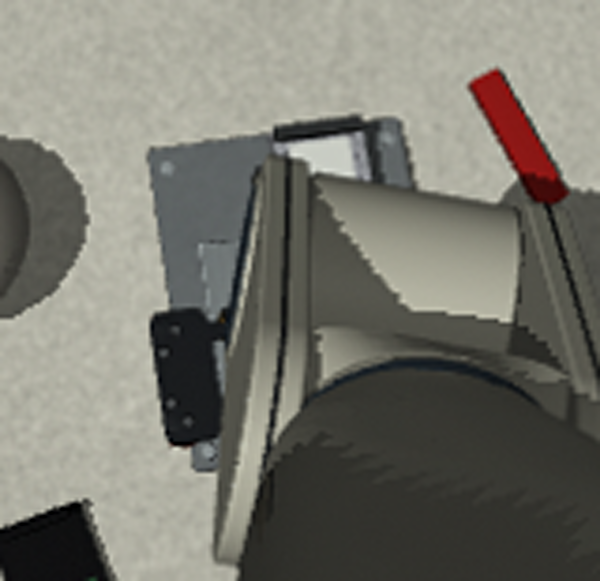

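```bash
python3 - <<'E'
from m import *
for y in(-6.75,6.75):
  for x in(-52,-32): print(x,y,np.round((proj("scene",W((x,y,58)))[0]-[130,155]+.5)*3.6))
E
```

```text
-52 -6.75 [205. 327.]
-32 -6.75 [244. 335.]
-52 6.75 [219. 310.]
-32 6.75 [258. 318.]
```

The scene crop shows the far finger over the bar (285,250) and the near finger's tip at (230,322), behind the tab at (285,345). Both sit where my calibration predicts. Next I press down.

```bash
python3 - <<'E'
from m import *
for z in (44,39,36,34.5):
    print(z,env.move_l(P(-42,z),rate=40,f_stop=20),loc())
snap("b")
E
```

```text
44 False (4.65, array([-41.85,  30.94,  43.96]), array([ 1.06, -0.05,  2.83]), 48.7)
39 False (4.92, array([-41.76,  31.01,  39.07]), array([0.04, 1.25, 4.57]), 48.5)
36 False (5.17, array([-41.74,  30.94,  36.27]), array([0.29, 1.07, 5.95]), 48.6)
34.5 False (5.42, array([-41.72,  30.82,  34.92]), array([ 0.01, -0.5 ,  9.5 ]), 48.2)
```

View pics/bs.png

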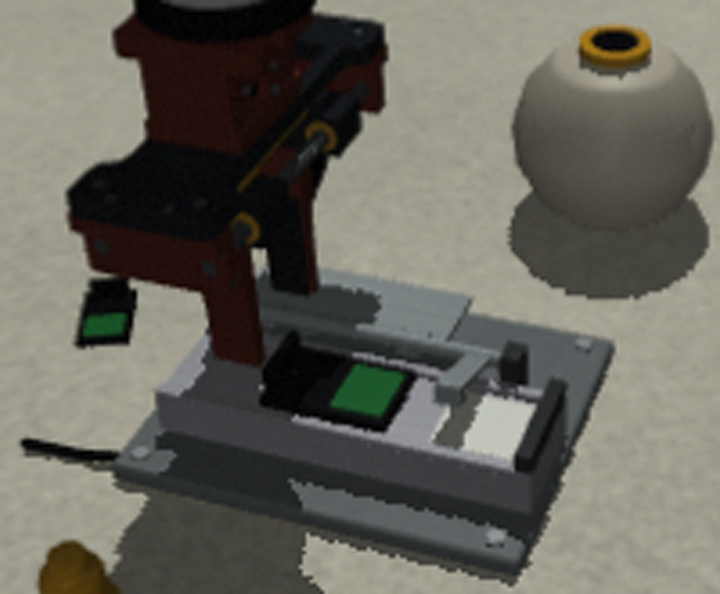

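The bar is down and the jaw is raised (450,385), with the near finger behind the tab at low height. Next I push.

```bash
python3 - <<'E'
from m import *
for x in (-30,-10,10,24):
    print(x,env.move_l(P(x,34.8),rate=40,f_stop=12),loc())
snap("c")
E
```

```text
-30 False (5.97, array([-31.08,  31.24,  34.84]), array([-3.85,  0.65,  8.66]), 48.6)
-10 False (6.62, array([-11.41,  31.3 ,  34.77]), array([-3.79,  1.03,  9.21]), 48.8)
10 False (7.28, array([ 8.69, 31.27, 34.81]), array([-4.4 ,  0.53,  7.69]), 48.1)
24 False (7.78, array([22.84, 31.22, 34.84]), array([-3.66, -0.04,  8.05]), 48.2)
```

View pics/cs.png

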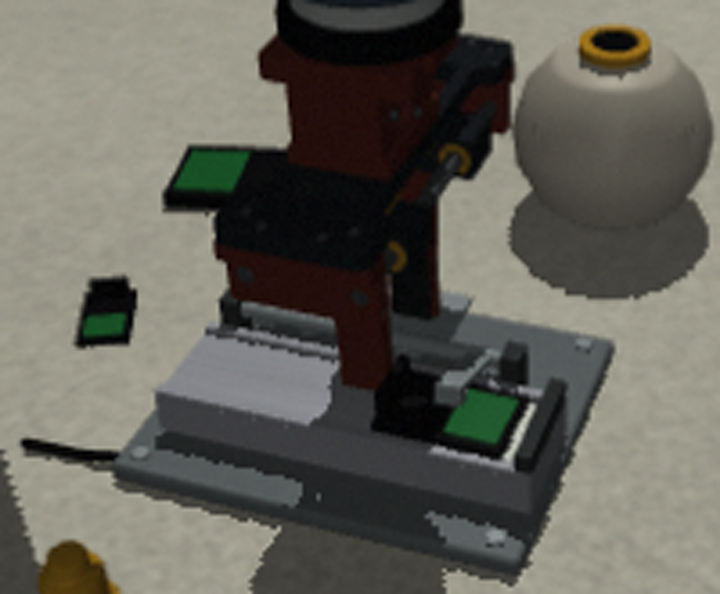

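The slide is under the jaw, with a gap of about 8 mm to the stop near (525,430). I'll take fine steps while watching the force.

```bash
python3 - <<'E'
from m import *
x=24
env.move_l(P(28,34.8),rate=20,f_stop=8);x=28
while x<42:
    x+=.8
    env.move_l(P(x,34.8),rate=8); env.hold(.1)
    l=loc(); f=np.mean([env.read_state()["force"] for _ in range(1)],axis=0)
    print(round(x,1),*l[:3])
    if l[2][0]<-8: break
snap("d")
E
```

```text
28.8 8.57 [26.84 31.28 34.68] [-4.28 -1.46  9.07]
29.6 8.93 [27.58 31.31 34.65] [-6.   -0.61  8.59]
30.4 9.28 [28.35 31.31 34.64] [-5.81 -0.11  8.5 ]
31.2 9.62 [29.1  31.32 34.61] [-6.53 -0.21  9.89]
32.0 9.97 [29.95 31.32 34.62] [-6.08  0.78  9.08]
32.8 10.32 [30.52 31.35 34.61] [-5.8  -0.41  9.06]
33.6 10.68 [30.69 31.35 34.55] [-9.09  0.16  9.94]
```

View pics/ds.png

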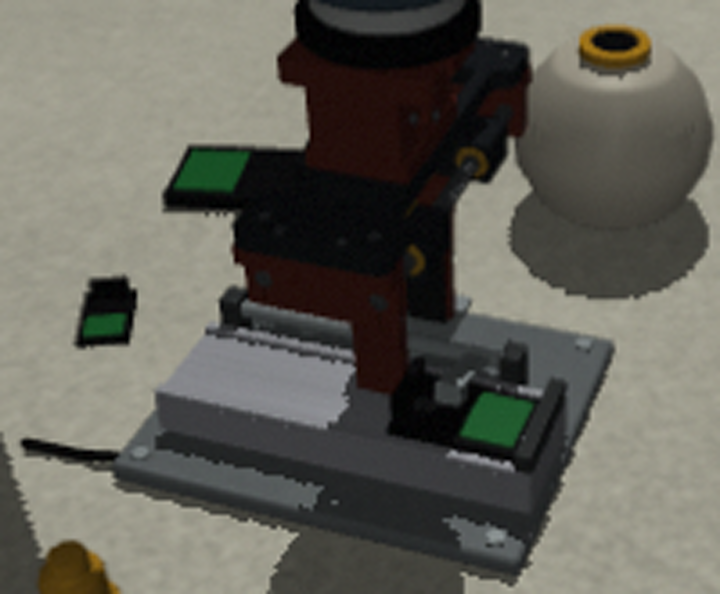

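The force rose and motion stopped at x=30.7, so the slide is against the stop (535,430). I'll back off a few mm first so friction can't lift the tab, then let the bar up slowly.

```bash
python3 - <<'E'
from m import *
env.move_l(P(22,34.8),rate=20); print(loc()); snap("e")
env.move_l(P(22,52),rate=20); print(loc())
env.move_l(P(22,160),rate=100); 
env.reach([450,300,330],Q()); print(loc()); snap("f")
E
```

```text
(11.51, array([24.09, 30.53, 35.97]), array([ 3.92, -0.01,  7.11]), 48.6)
(12.62, array([21.88, 31.03, 51.87]), array([ 0.93,  0.33, -0.09]), 48.6)
(15.23, array([  9.86, 387.65, 249.54]), array([-0.62, -0.38, -0.25]), 48.6)
```

View pics/fs.png

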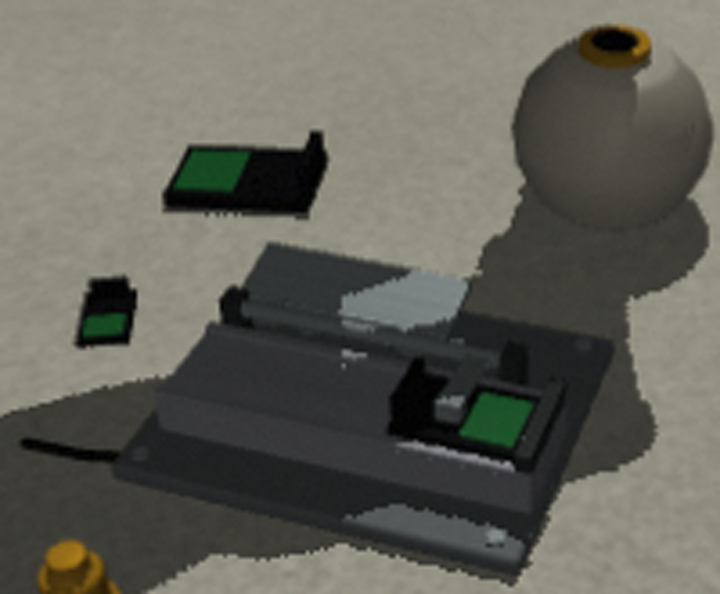

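View pics/ft.png

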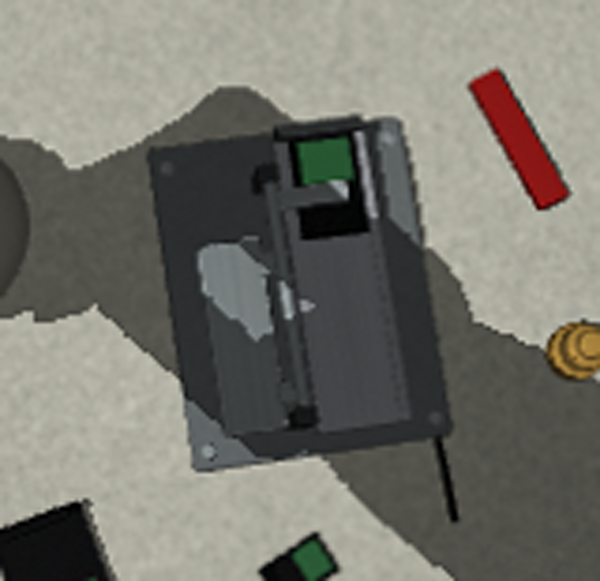

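```bash
python3 - <<'E'
from m import *
t=viewer.camera("top");s=viewer.camera("scene")
g=lambda c:np.uint8(255*(c/255.)**.45)
a=cv2.resize(g(t[178:225,296:341]),None,fx=9,fy=9,interpolation=cv2.INTER_CUBIC)
b=cv2.resize(g(s[250:292,232:292]),None,fx=6.5,fy=6.5,interpolation=cv2.INTER_CUBIC)
o=np.zeros((max(a.shape[0],b.shape[0]),a.shape[1]+b.shape[1],3),np.uint8)
o[:a.shape[0],:a.shape[1]]=a;o[:b.shape[0],a.shape[1]:]=b
cv2.imwrite("pics/g.png",o);print(o.shape)
E
```

```text
(423, 795, 3)
```

View pics/g.png

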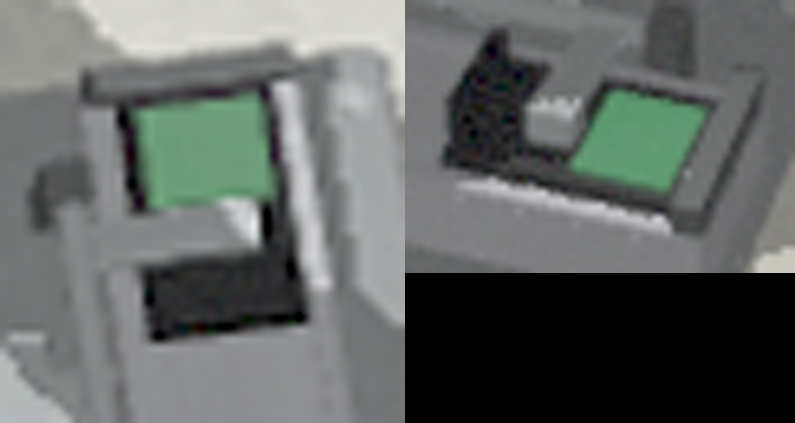

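The enlarged views show no pale gap between the slide's front and the stop. The jaw foot rests on the slide, and the slide lies flat between the rails.

```bash
python3 - <<'E'
from m import *
print(loc()); workorder.sign_off()
E
```

```text
(15.43, array([ 10.06, 387.55, 249.7 ]), array([-0.38,  0.4 ,  0.25]), 48.3)
the job is handed in; nothing more can be done
```

The middle-sized slide is up against the end stop with the clip's jaw resting on it. I handed the job in at about 15.4 s of the 51 s allowed.

- **How it went:** One fingertip pressed the bar down (about 9 N, tip 35 mm above the table) and kept it down. The other fingertip pushed the slide under the raised jaw. I stopped when the push force rose by about 3 N and the fingers hardly moved any further. Then I backed off the tab, let the bar up slowly and moved well clear.
- **Last checks:** The enlarged views from both cameras show no gap at the stop. The slide lies flat in its channel and the jaw foot is down on it. The globe, socket and red bar look unmoved, and the tool force reads about zero.
- **What disagreed or wasn't measured:** The push ended about 1.3 mm short of where my fit put the stop, which is within the 2 mm calibration error. My camera fit also left errors of 1–2 pixels. I judged the clip's final angle only from the pictures.

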